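# Unload the jar sealing station

## Robot

A 6-joint arm with a two-finger parallel gripper is mounted at the origin on a cart in front of the work surface, level with it; the furniture and walls round the work are solid. World frame = base frame: x ahead of the robot, y to its left, z up, the work surface at z = 0. Lengths are in m, angles in degrees, forces in N, time in s.
With the tool pointing down it reaches from about 0.35 to 0.85 m from the base axis. Payload 8.1 kg.
Tool frame: the origin (TCP) lies between the finger pads; the fingertips stand r.tip_extent ahead of it and the grasp point (between the pads) lies 3 mm ahead of it (r.tip_extent is the distance from the TCP to the fingertips, in m); z points along the fingers, y is the line along which they close (so a half turn about z gives the same grasp; the last joint's range is limited). The gripper opens to 93 mm and grips with 3 to 60 N. Pads are 15 mm wide; open, the fingers measure 128 mm over their backs; the gripper's body (75 mm by 188 mm) begins 65 mm behind the grasp point.
Start: joints at [67.701, 7.471, 85.268, -0, 87.261, -4.893], TCP at [0.179, 0.573, 0.241] pointing down, gripper open.
Joint ranges: [-169.43, 169.43], [-51.17, 129.36], [1.28, 143.12], [-76.62, 256.62], [0, 156.53], [-152.29, 152.29]. Speed limits (degrees/s): [136.94, 136.94, 159.86, 180, 180, 180].

## Interface

Orientations are given as [roll, pitch, yaw] about the fixed x, y, z axes, in that order (R = Rz(yaw) Ry(pitch) Rx(roll)).
In Python, from workcell import r gives the robot as it stands.
- The arm moves only by the tool step_arm, never from a script. Its argument "series" is a list of rows, each a list of 5 numbers: the shift along the tool's x, y, z each as a share of 0.3 m, from -1 to 1, then the turn about the tool's z as a share of 180 degrees, from -1 to 1, then the opening in per cent of the stroke, from 0 (shut) to 100 (fully open). In form: [[dx, dy, dz, turn, grip], ...]. A call has 1 to 5 rows; each row is the pose to reach, as a shift and turn from the pose commanded when the call began, along the tool's axes at that moment, turning the shorter way round; what a row does not reach only later rows make up. A row lasts 1/8 s, in which the tool goes at most 62.5 mm and 10.7 degrees, less where a joint would pass 70% of its speed; a pose out of reach is approached as far as the arm can. A call with a number of a shift or a turn outside -1 to 1 is refused whole. A call with a gripper value outside its range is refused whole. The fingers move at their own pace and stop on an object; the grip force is fixed at half the most. Time passes only in rows, so rows that repeat a pose let the fingers close. It gives the time, the measured TCP pose, the force, the opening and the grip force at its end, in the units of the state.
- r.observe(): the state, without advancing time (a new reading comes with each control period).
- r.grab_frame(name): name is "scene" or "top"; returns the picture (480x640x3 uint8, red, green, blue); there is no depth.
- r.get_calibration(name): a dict with "fx", "fy", "cx", "cy" (pixels), "R" (3x3) and "t" (3): a world point X has camera coordinates R X + t. Camera axes: x right, y down, z forward; pixel columns grow to the right and rows downward; lengths in m; the calibration is good to about 2 mm. A picture is of the moment at which its call begins. get_calibration takes no time and is no camera call.
- r.sign_off(): hands the job in; it is judged then, once.
The state is a dict: "time": time; "qpos": joint angles; "joint_velocities": joint speeds; "joint_torque": joint torques, N m; "position": TCP position; "tool_rot": TCP orientation; "ft_force": force on the tool from outside, world axes, zero at the start; "torque": the same for the moment, N m; "grip_width": finger opening in m; "finger_force": force on a finger pad.
Only numpy, scipy, OpenCV 4.12 (cv2) and the standard library are available. Lean on these libraries where they do the work, as an engineer would, in place of code of your own. Each camera call takes 0.05 s, during which the arm holds its last target. There are 200 camera calls.

## Task

Unload the jar sealing station: push its ball-knob lever fully over to the left (towards the microscope) and hold it hard over for about three seconds, so that the ejector brings the finished jars out onto the catch tray, then let the lever come back to its upright spring centre. Put every jar into the grey tote, on its floor and none on top of another, and only when all are in, log the batch by pressing the round membrane key on top of the station for about half a second with some 10 N. Never press the square key, do not press the round key with more than 40 N, and leave the multimeter, the syringe and the roll of tape where they lie.

Things in the scene. Friction and masses are not known exactly. Their poses are not given: they have to be found in the camera images.
- station: jar sealing station, fixed. Origin: on the worktop in the middle of the hood's mouth; x points into the hood (away from the robot), y to its left, z up. Grey hood, flat top at z = 68 mm, x 0 to 125, y -102 to 102, open in front (54 mm high). Present jars stand at first under it, out of reach, in a row along y, about 38 mm apart (gaps where absent), centres at x = 49 mm, on the deck (z = 10)
- tray_centre (a point): middle of the flat floor of the catch tray in front of the hood (station x -150 to 0, y -102 to 102 mm), 10 mm above the worktop; the same deck runs on under the hood. Round the tray a rim 6 mm thick, top 20 mm above the worktop
- ejector_face (a point): middle of the front face of the ejector bar (186 mm wide) behind the jars, driven by the lever: at lever angle a it has come out 0.24 a metres (120 mm at 0.5 rad); it goes back with the lever. It slides the jars straight out to station -x; fully worked, they stand in the tray with centres about 63 mm in front of the mouth
- lever_pivot (a point): pivot of the lever, at station (60, 128, 45) mm, on top of the aluminium valve block against the left side of the hood (56 x 44 mm, 40 mm high)
- valve_lever (a joint): angle (rad) of the lever: 0 upright (spring centre), positive leaning to the station's left (+y); stops at -0.14 and +0.5. It turns about the station's x axis through lever_pivot. A damped spring (1.2 N m/rad) brings it back to 0 when free: about 6 to 10 N at the knob hold it hard over
- lever_knob (a point): centre of the black ball knob (28 mm diameter) on top of the lever, 105 mm from the pivot, 150 mm above the worktop when the lever is centred; 10 mm thick steel stem below it
- tote: open grey plastic tote, loose, 0.5 kg, outside 98 (x) x 208 (y) x 40 mm, inside 88 x 198 mm, floor and walls 5 mm thick; origin under its centre on the worktop, z up
- round_key_top (a point): centre of the top face of the round membrane key (26 mm diameter) near the front edge of the hood's top, a little left of its middle, facing up, 73 mm above the worktop, 5 mm proud of the hood. Moves only 1.5 mm (at about 5 N) and is then solid
- square_key_top (a point): centre of the top face of the square membrane key (24 mm), 70 mm to the right (-y) of the round one; not to be pressed
- round_key: the round membrane key itself: origin 4 mm below point round_key_top
- square_key: the square membrane key itself: origin 4 mm below point square_key_top
- microscope: the stereo microscope, fixed; origin on the worktop under the middle of its base. Its flat base (up to 55 mm high) covers world x 0.51 to 0.76, y -0.16 to 0.20; its head hangs over x 0.47 to 0.63, y 0.12 to 0.28 m, 0.14 to 0.35 m high; its arm with knobs over x 0.52 to 0.66, y -0.06 to 0.15, 0.12 to 0.28 high; a column at (0.63, 0.0) is 0.42 m high. Keep clear of it
- multimeter: bystander: yellow multimeter, 134 x 68 x 43 mm, lying on the worktop, far left; origin at its underside
- flux_syringe: bystander: syringe, 120 x 26 x 16 mm, lying near the front edge of the worktop, left of the microscope; origin at its underside
- pvc_tape: bystander: roll of black tape, 62 mm diameter, 18 mm high, lying near the front edge, left of the tote; origin at its underside
- jar_1: sealed white jar with a yellow screw lid, 29.6 mm diameter over the lid (lid z 17 to 26 mm; body below it 28 mm), 26 mm high, 30 g; origin at the centre of its underside, z through the lid. May be absent (None)
- jar_2: sealed white jar with a yellow screw lid, 29.6 mm diameter over the lid (lid z 17 to 26 mm; body below it 28 mm), 26 mm high, 30 g; origin at the centre of its underside, z through the lid. May be absent (None)
- jar_3: sealed white jar with a yellow screw lid, 29.6 mm diameter over the lid (lid z 17 to 26 mm; body below it 28 mm), 26 mm high, 30 g; origin at the centre of its underside, z through the lid. May be absent (None)
- jar_4: sealed white jar with a yellow screw lid, 29.6 mm diameter over the lid (lid z 17 to 26 mm; body below it 28 mm), 26 mm high, 30 g; origin at the centre of its underside, z through the lid. May be absent (None)
- jar_5: sealed white jar with a yellow screw lid, 29.6 mm diameter over the lid (lid z 17 to 26 mm; body below it 28 mm), 26 mm high, 30 g; origin at the centre of its underside, z through the lid. May be absent (None)

How it is judged (in metres and radians):
On the way, in this order (a step that is already met when the one before it is completed fails the run):
1. the lever is held hard over to the left (more than 0.45 rad) for 2 s (value of joint valve_lever above 0.45 rad), for 2 s.
2. the lever is back at its centre (within 0.08 rad) (value of joint valve_lever between -0.08 and 0.08 rad), for 0.3 s.
3. every jar is in the tote, on its floor (x of jar_1 in the frame of tote between -0.044 and 0.044 m and y of jar_1 in the frame of tote between -0.099 and 0.099 m and z of jar_1 in the frame of tote between -0.005 and 0.025 m and x of jar_2 in the frame of tote between -0.044 and 0.044 m and y of jar_2 in the frame of tote between -0.099 and 0.099 m and z of jar_2 in the frame of tote between -0.005 and 0.025 m and x of jar_3 in the frame of tote between -0.044 and 0.044 m and y of jar_3 in the frame of tote between -0.099 and 0.099 m and z of jar_3 in the frame of tote between -0.005 and 0.025 m and x of jar_4 in the frame of tote between -0.044 and 0.044 m and y of jar_4 in the frame of tote between -0.099 and 0.099 m and z of jar_4 in the frame of tote between -0.005 and 0.025 m and x of jar_5 in the frame of tote between -0.044 and 0.044 m and y of jar_5 in the frame of tote between -0.099 and 0.099 m and z of jar_5 in the frame of tote between -0.005 and 0.025 m), for 0.3 s.
4. the round key is pressed with more than 5 N for 0.2 s (contact force between the fingers and round_key above 5 N), for 0.2 s.
At the end, for the whole second after the job is handed in: every jar present lies or stands inside the tote with its origin within its inner walls and less than 25 mm above its underside (none on top of another), at rest; the tote stands level on the worktop; the lever is within 0.08 rad of its centre (all of step 2 and all of step 3 and angle between tote's own z axis and vertical below 0.1 rad and height (world z) of tote below 0.01 m and linear speed of tote below 0.02 m/s and linear speed of each of jar_1, jar_2, jar_3, jar_4, jar_5 below 0.03 m/s); the robot touches nothing.
It fails at once if the square key is pressed (over 3 N) (contact force between anything else and square_key above 3 N).
It fails at once if the round key is pressed with more than 40 N (contact force between anything else and round_key above 40 N).
It fails at once if the multimeter, the syringe or the tape is moved more than 4 cm (distance of any of multimeter, flux_syringe, pvc_tape from where it was at the start of the episode above 0.04 m).
Of jar_1, jar_2, jar_3, jar_4, jar_5 only 3 to 5 are there at a start; the rules pass over those that are not, and their reading is None.
At some moment in a run one of tote, jar_1, jar_2, jar_3, jar_4, jar_5 may be knocked a few centimetres aside while the robot is not near it.
It also fails if it takes over 210 s, if anything falls off the work surface, if the arm or the gripper's body presses on something with over 40 N, if the wrist force passes 120 N, or if a joint passes its speed limit or range.

## Working session

There is one attempt and no reset: what is moved stays moved. The work goes in short steps, Python scripts to look and compute and a tool call to move; the robot and the scene stay as the last step left them, time stands still between calls to the robot, and variables do not carry over. Pictures are saved under pics/ and viewed, at most 14 in all, crops included, and the job is handed in when it is done.

Besides the shell and the picture viewer there is one more tool, called after "Request:" as a command line: name --pt "numbers of a row" for each row, then --argument value for the rest. step_arm: Moves the arm, as the interface text tells. Shift numbers are shares of 0.3 m and turn numbers shares of 180 degrees, none past 1 either way. Its arguments: {"type":"object","properties":{"series":{"type":"array","items":{"type":"array","items":{"type":"number"}}}},"required":["series"]}

```bash
mkdir -p pics; ls; python3 - <<'E'
from workcell import r
import cv2
print(r.observe(), r.tip_extent)
for n in("scene","top"):
    f=r.grab_frame(n); cv2.imwrite(f"pics/{n}0.png",f[:,:,::-1]); print(n,r.get_calibration(n))
E
```

```text
pics
{'time': 0.0, 'qpos': array([ 6.77002978e+01,  7.51393766e+00,  8.53295435e+01, -3.42076249e-04,
        8.72622279e+01, -4.89353313e+00]), 'joint_velocities': array([ 0.01181795,  0.0462644 , -0.02579905,  0.05147826, -0.11317087,
        0.02734715]), 'joint_torque': array([ 1.11246343e-03, -5.59840643e+01, -4.91767323e+01,  7.68422987e-02,
        3.52760672e-02, -1.98789330e-04]), 'position': array([0.17926726, 0.57203128, 0.23959709]), 'tool_rot': array([-1.79894647e+02, -8.67704558e-03,  1.62593840e+02]), 'ft_force': array([ 0.87400583,  0.55939574, -0.91423345]), 'torque': array([-0.0202346 , -0.06818665,  0.03256834]), 'finger_force': 0.0, 'grip_width': 0.09294776591622007} 0.022
scene {'fx': 459.19619103642754, 'fy': 459.19619103642754, 'cx': 315.26743440930125, 'cy': 243.4797053325598, 'R': array([[-0.53506347, -0.84474918,  0.01029101],
       [-0.36046235,  0.21726577, -0.90711767],
       [ 0.76405103, -0.48907505, -0.42075126]]), 't': array([0.29797539, 0.31657395, 0.76697964])}
top {'fx': 475.34276536130886, 'fy': 475.34276536130886, 'cx': 315.9943563402465, 'cy': 231.22858533802102, 'R': array([[-0.00809637, -0.99995955, -0.00391635],
       [-0.9947596 ,  0.00845333, -0.10189146],
       [ 0.10192045,  0.00307087, -0.99478781]]), 't': array([0.00226772, 0.56584897, 1.4325389 ])}
```

View pics/scene0.png

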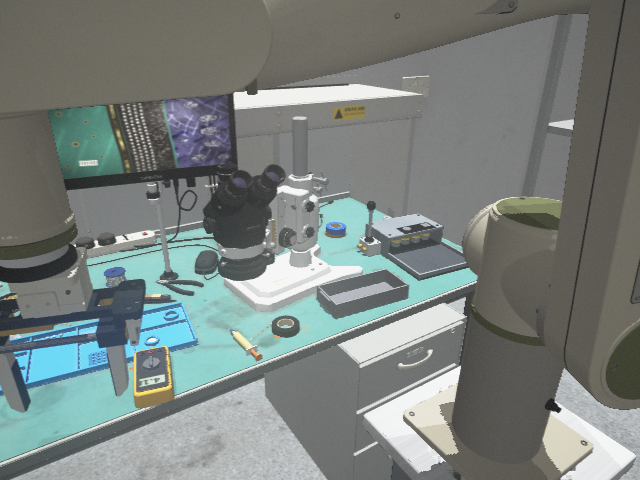

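View pics/top0.png

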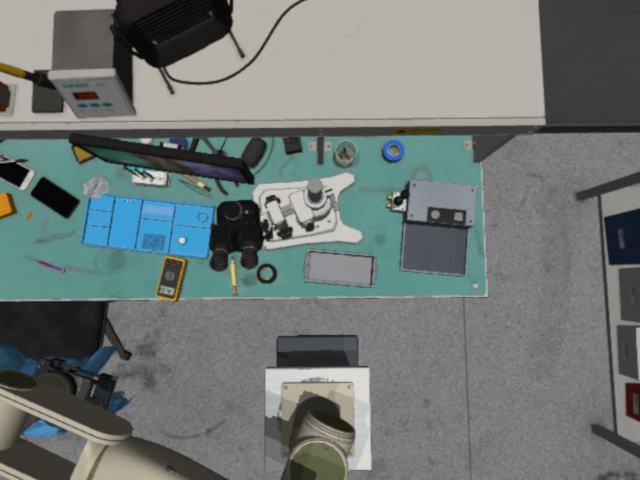

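The top view shows the tote near (340,268), the hood around (443,203) with its tray at (435,247), the lever near (398,200), the tape at (267,273), and the syringe at (234,277). Next I'll enlarge the station and tote.

```bash
python3 - <<'E'
import cv2, numpy as np
a=cv2.imread("pics/top0.png")[170:295,290:490]; b=cv2.imread("pics/scene0.png")[185:320,310:480]
a=cv2.resize(a,None,fx=4,fy=4,interpolation=cv2.INTER_CUBIC)
cv2.imwrite("pics/ca.png",a)
cv2.imwrite("pics/cb.png",cv2.resize(b,None,fx=4,fy=4,interpolation=cv2.INTER_CUBIC))
E
cat > h.py <<'E'
import numpy as np, cv2
from workcell import r
def ray(n,u,v,z):
    c=r.get_calibration(n); R=np.array(c["R"]); C=-R.T@np.array(c["t"])
    d=R.T@np.array([(u-c["cx"])/c["fx"],(v-c["cy"])/c["fy"],1]); return C+d*(z-C[2])/d[2]
def proj(n,X):
    c=r.get_calibration(n); p=np.array(c["R"])@np.array(X)+c["t"]; return np.array([c["fx"]*p[0]/p[2]+c["cx"],c["fy"]*p[1]/p[2]+c["cy"]])
E
```

```text
(no output)
```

View pics/ca.png

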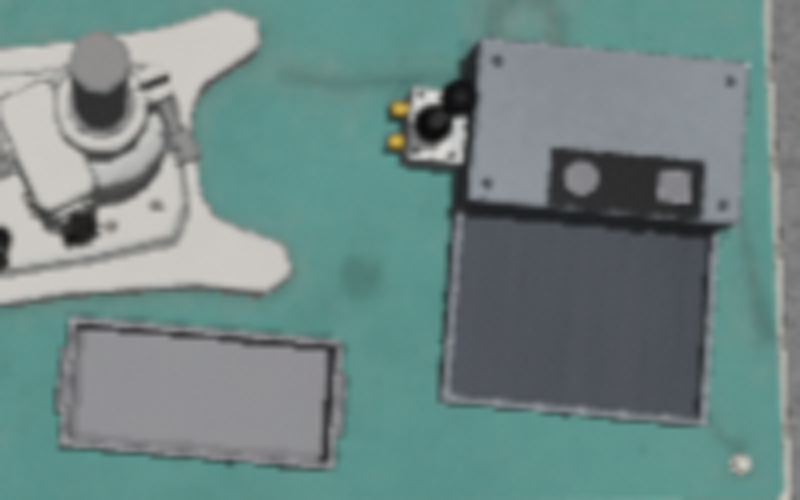

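View pics/cb.png

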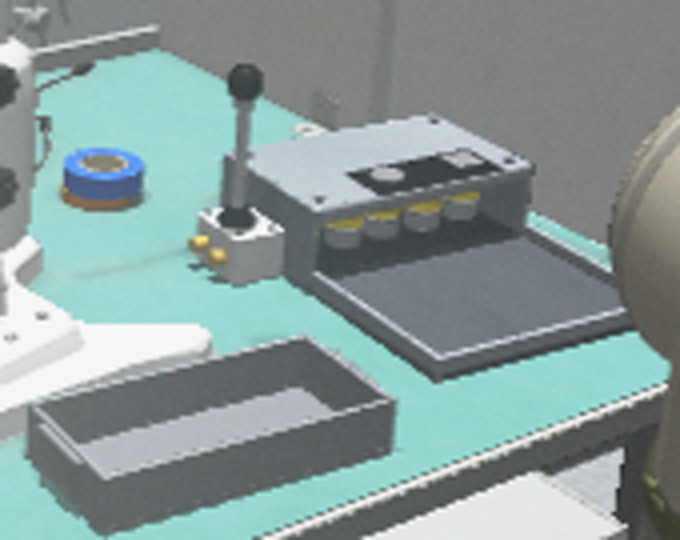

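The crops show the hood corners (482,40), (747,63), (738,222) and (468,206); the round key at (581,179) and the square one at (675,187). Tote rim corners are (72,320), (343,342), (333,467) and (60,445). Four jars are visible under the hood. Now to calculate positions.

```bash
python3 - <<'E'
from h import *
T=lambda u,v,z: ray("top",290+u/4,170+v/4,z)
def fit(obj,img):
    o=np.array(obj);p=np.array(img);oc=o.mean(0);pc=p.mean(0)
    U,_,V=np.linalg.svd((o-oc).T@(p-pc));R=V.T@U.T
    return R,pc-R@oc,np.linalg.norm((p-pc)-(o-oc)@R.T,axis=1)
hood=[T(*c,.068)[:2] for c in[(482,40),(747,63),(738,222),(468,206)]]
R,t,e=fit([(.125,.102),(.125,-.102),(0,-.102),(0,.102)],hood)
print("station",t,np.degrees(np.arctan2(R[1,0],R[0,0])),e)
for nm,p in dict(pivot=(.06,.128),tray=(-.075,0),jarline=(-.063,0)).items(): print(nm,R@p+t)
k=T(581,179,.073);print("round",k,R.T@(k[:2]-t),"sq",T(675,187,.073))
for c in[(458,97),(433,125)]: print("knob?",T(*c,.15),R.T@(T(*c,.15)[:2]-t))
print("scene knob",ray("scene",371.2,205.5,.15))
for c in[(447,402),(705,422)]: print("traycorner",R.T@(T(*c,.02)[:2]-t))
tote=[T(*c,.04)[:2] for c in[(72,320),(343,342),(333,467),(60,445)]]
R2,t2,e=fit([(.049,.104),(.049,-.104),(-.049,-.104),(-.049,.104)],tote)
print("tote",t2,np.degrees(np.arctan2(R2[1,0],R2[0,0])),e)
for c in[(31,405),(305,338),(394,402),(105,478)]: print(ray("scene",310+c[0]/4,185+c[1]/4,.04))
E
```

```text
station [ 0.58139594 -0.3770812 ] -5.080933959471736 [0.0029262  0.00159399 0.00323818 0.00160735]
pivot [ 0.65249622 -0.25489794]
tray [ 0.50669065 -0.37043899]
jarline [ 0.51864349 -0.37150174]
round [ 0.6078112 -0.3594     0.073    ] [0.02474556 0.01995113] sq [ 0.6011804  -0.42932145  0.073     ]
knob? [ 0.65683346 -0.25491266  0.15      ] [0.0643215  0.12836946]
knob? [ 0.63688572 -0.23666475  0.15      ] [0.04283605 0.14477903]
scene knob [ 0.65387153 -0.25081141  0.15      ]
traycorner [-0.14731939  0.10015454]
traycorner [-0.14668217 -0.09740992]
tote [ 0.45124891 -0.07563034] -5.211866891897284 [0.00225756 0.0015315  0.00233501 0.00137627]
[0.5038755  0.02689064 0.04      ]
[ 0.48363617 -0.17352709  0.04      ]
[ 0.39078709 -0.16585572  0.04      ]
[0.41247652 0.03527213 0.04      ]
```

```bash
cat >> h.py <<'E'
from scipy.spatial.transform import Rotation as Ro
ST=np.array([.5814,-.3771]); A=np.radians(-5.1); RS=np.array([[np.cos(A),-np.sin(A)],[np.sin(A),np.cos(A)]])
def S(x,y): return ST+RS@np.array([x,y])
def go(x,y,z,yaw=None):
    o=r.observe(); R=Ro.from_euler("xyz",o["tool_rot"],degrees=True)
    d=R.inv().apply(np.array([x,y,z])-o["position"])/.3
    t=0 if yaw is None else -((yaw-o["tool_rot"][2]+180)%360-180)/180
    print("t",round(o["time"],2),np.round(o["position"],4),np.round(o["tool_rot"],1),"-> shares",np.round(d,4),"turn",round(t,4),"mm",round(300*np.linalg.norm(d)))
E
python3 -c "
from h import *
go(.35,.15,.30,84.9); print(S(.06,.075),S(.06,.157))"
```

```text
t 0.1 [0.1793 0.5721 0.2397] [-179.9   -0.   162.6] -> shares [-0.9639 -1.1726 -0.1992] turn 0.4316 mm 459
[ 0.64782954 -0.30773058] [ 0.65511887 -0.22605521]
```

Request:
step_arm --pt "-0.12 -0.145 -0.1 0.05 0" --pt "-0.24 -0.29 -0.15 0.1 0" --pt "-0.36 -0.435 -0.2 0.15 0" --pt "-0.48 -0.58 -0.2 0.2 0" --pt "-0.6 -0.725 -0.2 0.25 0"

```text
time: 0.72
position: [0.2864, 0.3095, 0.3006]
tool_rot: [180.0, 0.0, 117.3]
ft_force: [0.1, 0.4, 0.9]
grip_width: 0.0477
finger_force: 0.0
```

```bash
python3 -c "
from h import *
go(.36,.1,.30,84.9);go(.42,-.25,.30,84.9)"
```

```text
t 0.72 [0.2864 0.3095 0.3006] [180.    0.  117.3] -> shares [-0.7329 -0.1026  0.0019] turn 0.1801 mm 222
t 0.72 [0.2864 0.3095 0.3006] [180.    0.  117.3] -> shares [-1.8612 -0.4605  0.0019] turn 0.1801 mm 575
```

Request:
step_arm --pt "-0.18 -0.03 0 0.05 0" --pt "-0.36 -0.05 0 0.1 0" --pt "-0.55 -0.07 0 0.15 0" --pt "-0.73 -0.1 0 0.18 0" --pt "-0.91 -0.16 0 0.18 0"

```text
time: 1.35
position: [0.3702, 0.0453, 0.3004]
tool_rot: [-180.0, -0.0, 85.1]
ft_force: [0.6, 0.9, -0.3]
grip_width: 0.0011
finger_force: 0.0
```

```bash
python3 -c "
from h import *
go(.44,-.25,.30,84.9)"
```

```text
t 1.35 [0.3702 0.0453 0.3004] [-180.    -0.    85.1] -> shares [-0.9608  0.3156  0.0011] turn 0.0012 mm 303
```

Request:
step_arm --pt "-0.19 0.06 0 0.001 0" --pt "-0.38 0.12 0 0.001 0" --pt "-0.57 0.18 0 0.001 0" --pt "-0.77 0.25 0 0.001 0" --pt "-0.96 0.31 0 0.001 0"

```text
time: 1.98
position: [0.4386, -0.2499, 0.3003]
tool_rot: [-180.0, -0.0, 85.0]
ft_force: [0.6, 0.8, 0.9]
grip_width: 0.0005
finger_force: 0.0
```

```bash
python3 -c "
from h import *
go(.648,-.308,.147,84.9)"
```

```text
t 1.98 [ 0.4386 -0.2499  0.3003] [-180.   -0.   85.] -> shares [-0.1319  0.7123  0.5108] turn 0.0005 mm 266
```

Request:
step_arm --pt "-0.15 0.2 0 0 0" --pt "-0.15 0.4 0.1 0 0" --pt "-0.14 0.6 0.2 0 0" --pt "-0.132 0.712 0.38 0 0" --pt "-0.132 0.712 0.51 0 0"

```text
time: 2.6
position: [0.6499, -0.3054, 0.1454]
tool_rot: [180.0, -0.0, 85.1]
ft_force: [-0.1, 0.7, -0.1]
grip_width: 0.0006
finger_force: 0.0
```

```bash
python3 -c "
from h import *
go(*S(.06,.157),.147,84.9)
import cv2
a=r.grab_frame('scene')[150:300,300:500,::-1];b=r.grab_frame('top')[150:300,350:550,::-1]
cv2.imwrite('pics/k1.png',cv2.resize(np.vstack([a,b]),None,fx=2,fy=2,interpolation=cv2.INTER_CUBIC))"
```

```text
t 2.6 [ 0.6499 -0.3054  0.1454] [180.   -0.   85.1] -> shares [ 0.2651 -0.0055 -0.0053] turn 0.001 mm 80
```

View pics/k1.png

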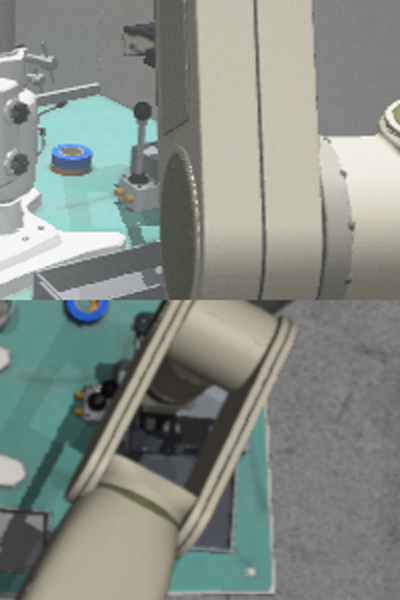

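The lever still stands upright at scene pixel (371,205), left of the arm. I'll push it now.

Request:
step_arm --pt "0.06 0 0 0 0" --pt "0.1 0 0 0 0" --pt "0.13 0 0 0 0" --pt "0.16 0 0 0 0" --pt "0.18 0 0 0 0"

```text
time: 3.32
position: [0.6542, -0.2533, 0.1518]
tool_rot: [179.6, 0.2, 85.0]
ft_force: [1.6, -7.5, 1.8]
grip_width: 0.0005
finger_force: 3.3
```

Request:
step_arm --pt "0.015 0 0 0 0" --pt "0.03 0 0 0 0" --pt "0.045 0 0 0 0" --pt "0.055 0 0 0 0" --pt "0.065 0 0 0 0"

```text
time: 3.95
position: [0.6549, -0.2348, 0.1493]
tool_rot: [179.8, 0.2, 84.9]
ft_force: [4.2, -11.2, -7.6]
grip_width: 0.0006
finger_force: 5.7
```

Request:
step_arm --pt "0.01 0 0 0 0" --pt "0.015 0 0 0 0" --pt "0.02 0 0 0 0" --pt "0.02 0 0 0 0"

```text
time: 4.45
position: [0.6544, -0.229, 0.1484]
tool_rot: [179.9, 0.2, 84.9]
ft_force: [0.6, -11.0, -9.0]
grip_width: 0.0006
finger_force: 5.6
```

```bash
python3 -c "
from h import *
import cv2
o=r.observe();print(RS.T@(o['position'][:2]-ST),o['ft_force'])
a=r.grab_frame('scene')[150:300,300:500,::-1];b=r.grab_frame('top')[150:300,350:550,::-1]
cv2.imwrite('pics/k2.png',cv2.resize(np.vstack([a,b]),None,fx=2,fy=2,interpolation=cv2.INTER_CUBIC))"
```

```text
[0.05952204 0.15398127] [  0.63546129 -11.0070609   -8.96978761]
```

View pics/k2.png

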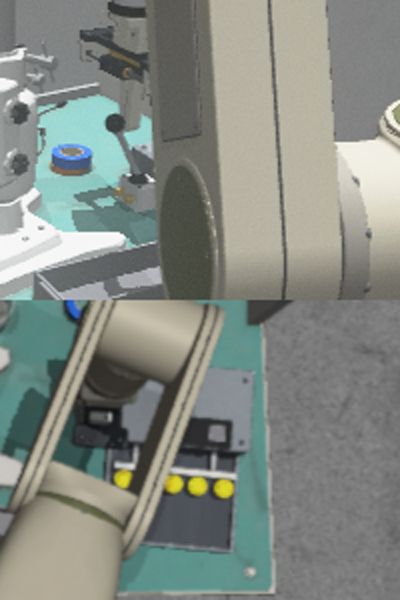

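The jars are out (yellow lids in the lower half at x 122, 174, 197, 222), and the knob is at scene pixel (357.5,211). Next I'll check the lever angle.

```bash
python3 -c "
from h import *
for a in(0,.35,.4,.45,.5):
    p=S(.06,.128+.105*np.sin(a)); print(a,proj('scene',[*p,.045+.105*np.cos(a)]))"
```

```text
0 [372.61094202 205.38425271]
0.35 [361.95043078 209.35986041]
0.4 [360.46944918 210.25227795]
0.45 [359.01177503 211.22007276]
0.5 [357.58160077 212.26068857]
```

Request:
step_arm --pt "0.01 0 0 0 0" --pt "0.015 0 0 0 0" --pt "0.015 0 0 0 0" --pt "0.015 0 0 0 0"

```text
time: 5.05
position: [0.6542, -0.2252, 0.1477]
tool_rot: [180.0, 0.3, 84.9]
ft_force: [0.9, -14.2, -11.0]
grip_width: 0.0004
finger_force: 7.1
```

Request:
step_arm --pt "0.01 0 0 0 0" --pt "0.015 0 0 0 0" --pt "0.015 0 0 0 0" --pt "0.015 0 0 0 0"

```text
time: 5.55
position: [0.6543, -0.2246, 0.1477]
tool_rot: [180.0, 0.6, 84.8]
ft_force: [1.6, -28.0, -15.8]
grip_width: 0.0005
finger_force: 14.0
```

Request:
step_arm --pt "0.01 0 0 0 0" --pt "0.01 0 0 0 0" --pt "0.01 0 0 0 0" --pt "0.01 0 0 0 0" --pt "0.01 0 0 0 0"

```text
time: 6.18
position: [0.6542, -0.2242, 0.1477]
tool_rot: [179.9, 0.8, 84.7]
ft_force: [1.2, -38.0, -16.2]
grip_width: 0.0003
finger_force: 18.6
```

```bash
python3 -c "
from h import *
import cv2
a=r.grab_frame('scene')[190:225,330:400];m=(a.max(2)<60).astype(np.uint8)
n,l,s,c=cv2.connectedComponentsWithStats(m)
for i in range(1,n):
    if s[i,4]>20: print(s[i],c[i]+[330,190])
"
```

```text
(no output)
```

The lever is on its stop, since force rises without motion. I'll ease off slightly and hold.

Request:
step_arm --pt "-0.01 0 0 0 0" --pt "-0.01 0 0 0 0" --pt "-0.01 0 0 0 0" --pt "-0.01 0 0 0 0" --pt "-0.01 0 0 0 0"

```text
time: 6.85
position: [0.6543, -0.2246, 0.1477]
tool_rot: [180.0, 0.6, 84.8]
ft_force: [0.2, -27.9, -14.9]
grip_width: 0.0006
finger_force: 14.0
```

Request:
step_arm --pt "0 0 0 0 0" --pt "0 0 0 0 0" --pt "0 0 0 0 0" --pt "0 0 0 0 0" --pt "0 0 0 0 0"

```text
time: 7.48
position: [0.6543, -0.2246, 0.1477]
tool_rot: [180.0, 0.6, 84.8]
ft_force: [2.2, -28.6, -14.3]
grip_width: 0.0008
finger_force: 14.0
```

Request:
step_arm --pt "0 0 0 0 0" --pt "0 0 0 0 0" --pt "0 0 0 0 0" --pt "0 0 0 0 0" --pt "0 0 0 0 0"

```text
time: 8.1
position: [0.6542, -0.2246, 0.1477]
tool_rot: [180.0, 0.6, 84.8]
ft_force: [1.3, -28.3, -15.0]
grip_width: 0.0003
finger_force: 14.0
```

Request:
step_arm --pt "0 0 0 0 0" --pt "0 0 0 0 0" --pt "0 0 0 0 0" --pt "0 0 0 0 0" --pt "0 0 0 0 0"

```text
time: 8.72
position: [0.6542, -0.2246, 0.1477]
tool_rot: [180.0, 0.6, 84.8]
ft_force: [1.3, -28.4, -14.9]
grip_width: 0.0006
finger_force: 14.0
```

Request:
step_arm --pt "0 0 0 0 0" --pt "0 0 0 0 0" --pt "0 0 0 0 0" --pt "0 0 0 0 0"

```text
time: 9.22
position: [0.6542, -0.2246, 0.1477]
tool_rot: [180.0, 0.6, 84.8]
ft_force: [0.4, -28.3, -14.4]
grip_width: 0.0003
finger_force: 14.0
```

Request:
step_arm --pt "-0.03 0 0 0 0" --pt "-0.07 0 0 0 0" --pt "-0.12 0 0 0 0" --pt "-0.18 0 0 0 0" --pt "-0.24 0 0 0 0"

```text
time: 9.85
position: [0.6494, -0.2904, 0.1477]
tool_rot: [180.0, -0.0, 85.0]
ft_force: [0.2, 0.1, -0.7]
grip_width: 0.0007
finger_force: 0.0
```

Request:
step_arm --pt "-0.08 0 -0.05 0 0" --pt "-0.08 -0.1 -0.3 0 0" --pt "-0.08 -0.35 -0.4 0 40" --pt "-0.08 -0.6 -0.4 0 40" --pt "-0.08 -0.9 -0.4 0 40"

```text
time: 10.48
position: [0.4451, -0.2965, 0.2657]
tool_rot: [179.9, 0.1, 85.0]
ft_force: [-0.1, -0.1, 1.0]
grip_width: 0.0262
finger_force: 0.0
```

Request:
step_arm --pt "0.2 0 0 0 55" --pt "0.4 -0.05 0 0 55" --pt "0.6 -0.1 0 0 55" --pt "0.8 -0.15 0 0 55" --pt "0.95 -0.15 0 0 55"

```text
time: 11.1
position: [0.4259, -0.0063, 0.2649]
tool_rot: [179.9, -0.0, 85.0]
ft_force: [0.8, -0.7, 0.0]
grip_width: 0.0511
finger_force: 0.0
```

```bash
python3 - <<'E'
from h import *
f=r.grab_frame('top')
m=cv2.inRange(cv2.cvtColor(f,cv2.COLOR_RGB2HSV),(24,120,90),(35,255,255))
n,l,s,c=cv2.connectedComponentsWithStats(m)
for i in range(1,n):
    if s[i,4]>8:
        p=ray('top',*c[i],.036); print(s[i],c[i].round(1),p.round(4),(RS.T@(p[:2]-ST)).round(4))
b=r.grab_frame('scene')[170:320,300:500,::-1]
cv2.imwrite('pics/k3.png',cv2.resize(np.vstack([b,f[170:320,300:500,::-1]]),None,fx=2,fy=2,interpolation=cv2.INTER_CUBIC))
o=r.observe();print(o['time'],o['position'],o['tool_rot'],o['grip_width'])
E
```

```text
[ 0 64 15  9 43] [ 7.  68.5] [1.0936 0.9757 0.036 ] [0.3899 1.393 ]
[14 69  8  6 25] [17.8 72. ] [1.0816 0.9407 0.036 ] [0.381 1.357]
[407 238  10  10  79] [411.2 242.4] [ 0.5285 -0.2925  0.036 ] [-0.0602  0.0796]
[419 239  10  10  80] [423.6 243.4] [ 0.525  -0.3302  0.036 ] [-0.0604  0.0417]
[431 240  11  10  80] [435.9 244.6] [ 0.5212 -0.3676  0.036 ] [-0.0608  0.0041]
[444 241  10  10  79] [448.2 245.6] [ 0.5176 -0.4048  0.036 ] [-0.0611 -0.0333]
[457 243  10   9  77] [461.4 247. ] [ 0.5132 -0.445   0.036 ] [-0.0619 -0.0737]
11.2 [ 0.42654144 -0.00475908  0.26488138] [ 1.79942492e+02 -8.06235746e-02  8.52674239e+01] 0.05123264694358854
```

View pics/k3.png

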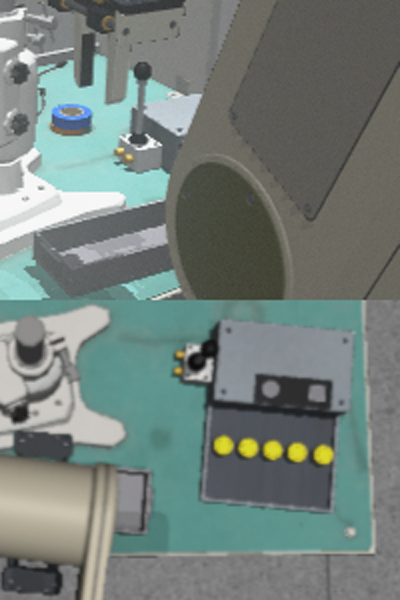

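Five lids stand in a row on the tray (top pixels about (411,242) to (461,247)). The lever is upright again. Next: go above the leftmost jar.

```bash
python3 -c "
from h import *
go(.5285,-.2925,.12,84.9); print(S(-.15,.1))"
```

```text
t 11.2 [ 0.4265 -0.0048  0.2649] [ 1.799e+02 -1.000e-01  8.530e+01] -> shares [-0.9285  0.4174  0.4821] turn 0.002 mm 338
[ 0.44088327 -0.26416175]
```

Request:
step_arm --pt "-0.2 0 0 0.002 55" --pt "-0.4 0 0 0.002 55" --pt "-0.6 0.1 0.05 0.002 55" --pt "-0.78 0.2 0.15 0.002 55" --pt "-0.925 0.3 0.25 0.002 55"

```text
time: 11.82
position: [0.4878, -0.2882, 0.1944]
tool_rot: [179.9, 0.1, 84.6]
ft_force: [0.4, 0.1, -0.0]
grip_width: 0.051
finger_force: 0.0
```

Request:
step_arm --pt "0 0.117 0.15 0 55" --pt "0 0.117 0.23 0 55" --pt "0 0.117 0.23 0 55"

```text
time: 12.2
position: [0.5204, -0.2877, 0.1221]
tool_rot: [-179.7, -0.2, 84.6]
ft_force: [-0.7, -0.2, -0.6]
grip_width: 0.0508
finger_force: 0.0
```

```bash
python3 -c "
from h import *
go(.5285,-.2925,.036,84.9)"
```

```text
t 12.2 [ 0.5204 -0.2877  0.1221] [-179.7   -0.2   84.6] -> shares [-0.0142  0.03    0.2869] turn -0.0016 mm 87
```

Request:
step_arm --pt "-0.014 0.029 0.1 -0.001 55" --pt "-0.014 0.029 0.2 -0.001 55" --pt "-0.014 0.029 0.26 -0.001 55" --pt "-0.014 0.029 0.285 -0.001 55" --pt "-0.014 0.029 0.285 -0.001 55"

```text
time: 12.82
position: [0.5309, -0.2928, 0.0405]
tool_rot: [180.0, 0.0, 84.8]
ft_force: [-0.1, -0.4, 0.4]
grip_width: 0.0508
finger_force: 0.0
```

Request:
step_arm --pt "0 0 0 0 20" --pt "0 0 0 0 20" --pt "0 0 0 0 20" --pt "0 0 0 0 20" --pt "0 0 0 0 20"

```text
time: 13.45
position: [0.5312, -0.2927, 0.0406]
tool_rot: [179.9, 0.0, 84.8]
ft_force: [-1.6, -0.0, 4.9]
grip_width: 0.0284
finger_force: 30.0
```

Request:
step_arm --pt "0 0 -0.1 0 20" --pt "0 -0.05 -0.2 0 20" --pt "0.03 -0.15 -0.3 0 20" --pt "0.068 -0.297 -0.4 0.05 20" --pt "0.068 -0.297 -0.4 0.1 20"

```text
time: 14.08
position: [0.4432, -0.2642, 0.1628]
tool_rot: [179.8, 0.1, 66.5]
ft_force: [0.4, -0.6, -0.4]
grip_width: 0.0287
finger_force: 30.0
```

Request:
step_arm --pt "0 0 0 0.059 20" --pt "0 0 0 0.118 20" --pt "0 0 0 0.177 20" --pt "0 0 0 0.236 20" --pt "0 0 0 0.29 20"

```text
time: 14.7
position: [0.4437, -0.2639, 0.1596]
tool_rot: [-180.0, 0.0, 14.3]
ft_force: [0.7, 0.1, -1.1]
grip_width: 0.0286
finger_force: 30.0
```

Request:
step_arm --pt "0 0 0 0.059 20" --pt "0 0 0 0.11 20" --pt "0 0 0 0.11 20"

```text
time: 15.08
position: [0.4438, -0.264, 0.1596]
tool_rot: [-180.0, 0.0, -5.1]
ft_force: [-0.3, 0.7, -0.0]
grip_width: 0.0285
finger_force: 30.0
```

```bash
cat >> h.py <<'E'
def lids(z):
    f=r.grab_frame('top')
    m=cv2.inRange(cv2.cvtColor(f,cv2.COLOR_RGB2HSV),(24,120,90),(35,255,255)); m[:140]=0; m[:,:290]=0
    n,l,s,c=cv2.connectedComponentsWithStats(m)
    for i in range(1,n):
        if s[i,4]>8:
            p=ray('top',*c[i],z); print("lid",s[i,2:],c[i].round(1),"world",p[:2].round(4),"st",(RS.T@(p[:2]-ST)).round(4))
    return f
TO=np.array([-.158,.290]) # tote in station frame
E
python3 - <<'E'
from h import *
f=lids(.036)
cv2.imwrite('pics/t1.png',cv2.resize(f[170:310,290:490,::-1],None,fx=4,fy=4,interpolation=cv2.INTER_CUBIC))
for z in(.15,.07,.038): go(*S(*(TO+[.016,.053])),z,-5.1)
E
```

```text
lid [10  8 54] [462.1 245.9] world [ 0.5165 -0.4473] st [-0.0584 -0.0757]
t 15.12 [ 0.4438 -0.264   0.1596] [-180.    0.   -5.] -> shares [ 0.0191 -0.8085  0.0323] turn 0.0008 mm 243
t 15.12 [ 0.4438 -0.264   0.1596] [-180.    0.   -5.] -> shares [ 0.0192 -0.8084  0.299 ] turn 0.0008 mm 259
t 15.12 [ 0.4438 -0.264   0.1596] [-180.    0.   -5.] -> shares [ 0.0192 -0.8084  0.4056] turn 0.0008 mm 271
```

View pics/t1.png

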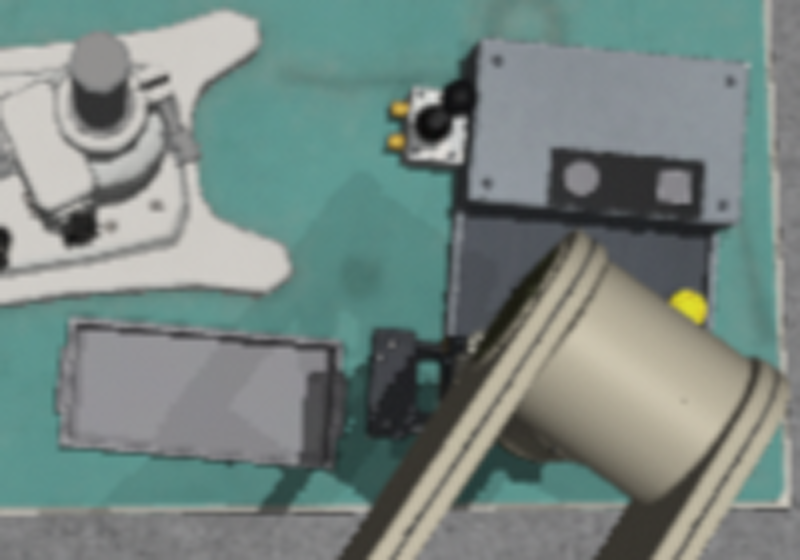

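The tote is unmoved, with the same corners (72,320) to (333,467), and the jar is in the gripper. I'll place jar 1.

Request:
step_arm --pt "0.019 -0.2 0 0 20" --pt "0.019 -0.4 0 0 20" --pt "0.019 -0.6 0.03 0 20" --pt "0.019 -0.808 0.1 0 20" --pt "0.019 -0.808 0.15 0 20"

```text
time: 15.75
position: [0.4712, -0.0196, 0.1142]
tool_rot: [-179.9, 0.0, -4.7]
ft_force: [0.2, -0.6, -1.5]
grip_width: 0.0287
finger_force: 30.0
```

Request:
step_arm --pt "0 0 0.1 0 20" --pt "0 0 0.17 0 20" --pt "0 0 0.23 0 20" --pt "0 0 0.252 0 20" --pt "0 0 0.252 0 20"

```text
time: 16.38
position: [0.4711, -0.0238, 0.039]
tool_rot: [180.0, 0.0, -5.1]
ft_force: [0.6, -0.1, 0.8]
grip_width: 0.0289
finger_force: 30.0
```

```bash
python3 -c "
from h import *
o=r.observe();print(o['time'],RS.T@(o['position'][:2]-ST)-TO,o['position'],o['ft_force'],o['grip_width'])"
```

```text
16.375 [0.01673725 0.05213889] [ 0.4711107  -0.02375816  0.03902793] [ 0.62254865 -0.10047373  0.8416029 ] 0.028869319002239643
```

Request:
step_arm --pt "0 0 0.006 0 43" --pt "0 0 0.006 0 43" --pt "0 0 0.006 0 43" --pt "0 0 -0.1 0 43" --pt "0 0 -0.25 0 43"

```text
time: 17.0
position: [0.4701, -0.023, 0.1139]
tool_rot: [-180.0, 0.2, -5.2]
ft_force: [0.4, 0.2, 0.3]
grip_width: 0.0397
finger_force: 0.0
```

Request:
step_arm --pt "0 0 -0.1 0 43" --pt "-0.019 0.2 -0.15 0 43" --pt "-0.019 0.4 -0.15 0 43" --pt "-0.019 0.6 -0.15 0 55" --pt "-0.019 0.808 -0.15 0 55"

```text
time: 17.62
position: [0.4437, -0.266, 0.1599]
tool_rot: [180.0, -0.1, -5.1]
ft_force: [1.2, -0.1, 1.2]
grip_width: 0.0504
finger_force: 0.0
```

Request:
step_arm --pt "0 0 0 -0.059 55" --pt "0 0 0 -0.118 55" --pt "0 0 0 -0.177 55" --pt "0 0 0 -0.236 55" --pt "0 0 0 -0.29 55"

```text
time: 18.25
position: [0.444, -0.2641, 0.1595]
tool_rot: [180.0, -0.0, 47.4]
ft_force: [0.3, 0.6, -0.0]
grip_width: 0.0511
finger_force: 0.0
```

Request:
step_arm --pt "0 0 0 -0.059 55" --pt "0 0 0 -0.118 55" --pt "0 0 0 -0.177 55" --pt "0 0 0 -0.21 55"

```text
time: 18.75
position: [0.444, -0.2641, 0.1595]
tool_rot: [180.0, 0.0, 85.1]
ft_force: [0.1, -0.4, -0.5]
grip_width: 0.0514
finger_force: 0.0
```

```bash
python3 - <<'E'
from h import *
f=lids(.034)
cv2.imwrite('pics/t2.png',f[:,:,::-1])
go(*S(-.061,.0417),.10,84.9)
E
```

```text
lid [10  8 53] [462.1 245.9] world [ 0.5166 -0.4477] st [-0.0583 -0.0761]
lid [10  9 69] [323.6 261.2] world [ 0.4734 -0.0247] st [-0.1389  0.3414]
t 18.8 [ 0.444  -0.2641  0.1595] [180.    0.   85.3] -> shares [-0.1977  0.2849  0.1985] turn 0.0025 mm 120
```

Request:
step_arm --pt "-0.1 0.1 0.03 0.002 55" --pt "-0.196 0.285 0.15 0.002 55" --pt "-0.196 0.285 0.3 0.002 55" --pt "-0.196 0.285 0.4 0.002 55" --pt "-0.196 0.285 0.4 0.002 55"

```text
time: 19.42
position: [0.5221, -0.3291, 0.0364]
tool_rot: [-179.7, -0.2, 84.4]
ft_force: [-0.4, 0.1, -0.5]
grip_width: 0.0513
finger_force: 0.0
```

Request:
step_arm --pt "0 0 0 0 20" --pt "0 0 0 0 20" --pt "0 0 0 0 20" --pt "0 0 0 0 20" --pt "0 0 0 0 20"

```text
time: 20.05
position: [0.5247, -0.331, 0.0413]
tool_rot: [179.9, 0.1, 84.5]
ft_force: [-0.7, 0.9, 8.2]
grip_width: 0.0285
finger_force: 30.0
```

Request:
step_arm --pt "0 0 -0.1 0 20" --pt "0.05 -0.05 -0.2 0 20" --pt "0.1 -0.15 -0.3 0 20" --pt "0.196 -0.285 -0.4 0.05 20" --pt "0.196 -0.285 -0.4 0.1 20"

```text
time: 20.68
position: [0.4439, -0.2629, 0.1629]
tool_rot: [179.7, 0.1, 66.2]
ft_force: [1.0, -0.6, -0.2]
grip_width: 0.0286
finger_force: 30.0
```

Request:
step_arm --pt "0 0 0 0.059 20" --pt "0 0 0 0.118 20" --pt "0 0 0 0.177 20" --pt "0 0 0 0.236 20" --pt "0 0 0 0.29 20"

```text
time: 21.3
position: [0.4443, -0.2636, 0.1598]
tool_rot: [180.0, -0.0, 13.9]
ft_force: [-0.9, 0.1, -0.9]
grip_width: 0.0288
finger_force: 30.0
```

Request:
step_arm --pt "0 0 0 0.059 20" --pt "0 0 0 0.11 20" --pt "0 0 0 0.11 20"

```text
time: 21.68
position: [0.4444, -0.2636, 0.1597]
tool_rot: [180.0, -0.0, -5.5]
ft_force: [-0.1, 0.3, -0.7]
grip_width: 0.0288
finger_force: 30.0
```

```bash
python3 - <<'E'
from h import *
f=lids(.034); cv2.imwrite('pics/t3.png',f[:,:,::-1])
go(*S(*(TO+[-.022,.053])),.038,-5.1)
# tote drift check: difference to the first picture in the tote's left half
a=cv2.imread('pics/top0.png')[240:295,295:365].astype(int);b=f[240:295,295:365,::-1].astype(int);print((abs(a-b).max(2)>40).sum())
E
```

```text
lid [10  8 54] [462.1 245.9] world [ 0.5166 -0.4479] st [-0.0582 -0.0763]
lid [10  9 69] [323.6 261.2] world [ 0.4734 -0.0247] st [-0.1389  0.3414]
t 21.73 [ 0.4444 -0.2636  0.1596] [180.   -0.   -5.3] -> shares [-0.1147 -0.8068  0.4052] turn -0.0012 mm 273
126
```

Request:
step_arm --pt "-0.115 -0.2 0 0 20" --pt "-0.115 -0.4 0 0 20" --pt "-0.115 -0.6 0.03 0 20" --pt "-0.115 -0.807 0.1 0 20" --pt "-0.115 -0.807 0.15 0 20"

```text
time: 22.35
position: [0.4332, -0.0159, 0.1139]
tool_rot: [-180.0, -0.0, -5.0]
ft_force: [0.0, -1.2, -0.8]
grip_width: 0.0285
finger_force: 30.0
```

Request:
step_arm --pt "0 0 0.1 0 20" --pt "0 0 0.17 0 20" --pt "0 0 0.23 0 20" --pt "0 0 0.252 0 20" --pt "0 0 0.252 0 20"

```text
time: 22.98
position: [0.4331, -0.0198, 0.0386]
tool_rot: [180.0, 0.0, -5.5]
ft_force: [-0.9, 0.1, -0.8]
grip_width: 0.0284
finger_force: 30.0
```

Request:
step_arm --pt "0 0 0.006 0 43" --pt "0 0 0.006 0 43" --pt "0 0 0.006 0 43" --pt "0 0 -0.1 0 43" --pt "0 0 -0.25 0 43"

```text
time: 23.6
position: [0.432, -0.0191, 0.1134]
tool_rot: [-180.0, 0.2, -5.5]
ft_force: [0.6, 0.2, -0.1]
grip_width: 0.04
finger_force: 0.0
```

Request:
step_arm --pt "0 0 -0.1 0 43" --pt "0.115 0.2 -0.15 0 43" --pt "0.115 0.4 -0.15 0 43" --pt "0.115 0.6 -0.15 0 55" --pt "0.115 0.807 -0.15 0 55"

```text
time: 24.22
position: [0.4443, -0.2638, 0.1592]
tool_rot: [180.0, -0.1, -5.5]
ft_force: [0.9, 0.2, -0.4]
grip_width: 0.0507
finger_force: 0.0
```

Request:
step_arm --pt "0 0 0 -0.059 55" --pt "0 0 0 -0.118 55" --pt "0 0 0 -0.177 55" --pt "0 0 0 -0.236 55" --pt "0 0 0 -0.29 55"

```text
time: 24.85
position: [0.4445, -0.2618, 0.1588]
tool_rot: [180.0, -0.0, 47.0]
ft_force: [0.4, 0.0, 0.0]
grip_width: 0.0512
finger_force: 0.0
```

Request:
step_arm --pt "0 0 0 -0.059 55" --pt "0 0 0 -0.118 55" --pt "0 0 0 -0.177 55" --pt "0 0 0 -0.21 55"

```text
time: 25.35
position: [0.4445, -0.2618, 0.1589]
tool_rot: [180.0, 0.0, 84.8]
ft_force: [-0.0, 0.7, -0.6]
grip_width: 0.0508
finger_force: 0.0
```

```bash
python3 - <<'E'
from h import *
f=lids(.034); cv2.imwrite('pics/t4.png',cv2.resize(np.hstack([f[150:320,290:490,::-1],r.grab_frame('scene')[170:340,310:510,::-1]]),None,fx=2,fy=2,interpolation=cv2.INTER_CUBIC))
go(*S(-.061,.0041),.04,84.9)
E
```

```text
lid [10  8 58] [462.  246.1] world [ 0.5159 -0.4475] st [-0.059  -0.0759]
lid [10  9 69] [323.6 261.2] world [ 0.4734 -0.0247] st [-0.1389  0.3414]
lid [ 9 10 68] [322.3 273.6] world [ 0.4359 -0.0205] st [-0.1766  0.3423]
t 25.45 [ 0.4445 -0.2618  0.1588] [180.    0.   84.6] -> shares [-0.3268  0.2872  0.3962] turn -0.0019 mm 177
```

View pics/t4.png

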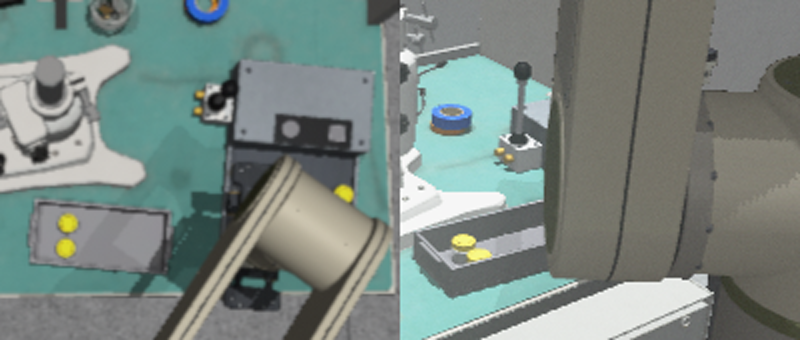

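Both jars stand in the tote at crop pixels (67,223) and (65,247), and the rest is unchanged. I'll take jar 3.

Request:
step_arm --pt "-0.16 0.1 0.03 -0.002 55" --pt "-0.326 0.28 0.13 -0.002 55" --pt "-0.326 0.287 0.26 -0.002 55" --pt "-0.326 0.287 0.39 -0.002 55" --pt "-0.326 0.287 0.396 -0.002 55"

```text
time: 26.08
position: [0.5182, -0.3654, 0.0356]
tool_rot: [-179.6, -0.3, 84.7]
ft_force: [0.2, -0.2, 0.5]
grip_width: 0.0511
finger_force: 0.0
```

Request:
step_arm --pt "0 0 0 0 20" --pt "0 0 0 0 20" --pt "0 0 0 0 20" --pt "0 0 0 0 20" --pt "0 0 0 0 20"

```text
time: 26.7
position: [0.522, -0.3684, 0.0425]
tool_rot: [179.8, 0.1, 84.8]
ft_force: [-0.9, 0.2, 7.7]
grip_width: 0.0288
finger_force: 30.0
```

Request:
step_arm --pt "0 0 -0.1 0 20" --pt "0.05 -0.05 -0.2 0 20" --pt "0.17 -0.15 -0.3 0 20" --pt "0.326 -0.287 -0.396 0.05 20" --pt "0.326 -0.287 -0.396 0.1 20"

```text
time: 27.32
position: [0.4433, -0.2606, 0.1617]
tool_rot: [179.8, 0.0, 66.6]
ft_force: [-0.1, -0.7, -0.0]
grip_width: 0.0284
finger_force: 30.0
```

Request:
step_arm --pt "0 0 0 0.059 20" --pt "0 0 0 0.118 20" --pt "0 0 0 0.177 20" --pt "0 0 0 0.236 20" --pt "0 0 0 0.29 20"

```text
time: 27.95
position: [0.444, -0.2624, 0.1596]
tool_rot: [179.9, -0.1, 14.3]
ft_force: [0.5, -0.1, -0.5]
grip_width: 0.0287
finger_force: 30.0
```

Request:
step_arm --pt "0 0 0 0.059 20" --pt "0 0 0 0.11 20" --pt "0 0 0 0.11 20"

```text
time: 28.32
position: [0.444, -0.2624, 0.1594]
tool_rot: [180.0, -0.1, -5.1]
ft_force: [0.8, -0.9, 0.8]
grip_width: 0.0287
finger_force: 30.0
```

```bash
python3 - <<'E'
from h import *
f=lids(.034)
go(*S(*(TO+[.016,-.002])),.038,-5.1)
a=cv2.imread('pics/top0.png')[240:295,325:365].astype(int);b=f[240:295,325:365,::-1].astype(int);print((abs(a-b).max(2)>40).sum())
E
```

```text
lid [10  8 59] [461.9 246.1] world [ 0.5161 -0.4473] st [-0.0588 -0.0757]
lid [10  9 69] [323.6 261.2] world [ 0.4734 -0.0247] st [-0.1389  0.3414]
lid [ 9 10 68] [322.3 273.6] world [ 0.4359 -0.0205] st [-0.1766  0.3423]
t 28.38 [ 0.444  -0.2624  0.1593] [180.  -0.  -5.] -> shares [ 0.0181 -0.62    0.404 ] turn 0.0007 mm 222
93
```

Request:
step_arm --pt "0.018 -0.2 0 0 20" --pt "0.018 -0.4 0 0 20" --pt "0.018 -0.62 0.03 0 20" --pt "0.018 -0.62 0.1 0 20" --pt "0.018 -0.62 0.15 0 20"

```text
time: 29.0
position: [0.4659, -0.0767, 0.1131]
tool_rot: [180.0, -0.0, -4.9]
ft_force: [-0.0, -0.8, -0.1]
grip_width: 0.0287
finger_force: 30.0
```

Request:
step_arm --pt "0 0 0.1 0 20" --pt "0 0 0.17 0 20" --pt "0 0 0.23 0 20" --pt "0 0 0.25 0 20" --pt "0 0 0.25 0 20"

```text
time: 29.62
position: [0.4659, -0.0781, 0.0388]
tool_rot: [180.0, 0.0, -5.2]
ft_force: [1.0, -0.0, -0.3]
grip_width: 0.0287
finger_force: 30.0
```

Request:
step_arm --pt "0 0 0.005 0 43" --pt "0 0 0.005 0 43" --pt "0 0 0.005 0 43" --pt "0 0 -0.1 0 43" --pt "0 0 -0.25 0 43"

```text
time: 30.25
position: [0.4646, -0.0772, 0.1133]
tool_rot: [-180.0, 0.2, -5.2]
ft_force: [0.8, 0.1, -0.2]
grip_width: 0.0398
finger_force: 0.0
```

Request:
step_arm --pt "0 0 -0.1 0 43" --pt "-0.018 0.2 -0.15 0 43" --pt "-0.018 0.4 -0.15 0 43" --pt "-0.018 0.62 -0.15 0 55" --pt "-0.018 0.62 -0.15 0 55"

```text
time: 30.88
position: [0.443, -0.2661, 0.1591]
tool_rot: [179.9, -0.0, -5.4]
ft_force: [-0.7, 0.1, 0.2]
grip_width: 0.0507
finger_force: 0.0
```

Request:
step_arm --pt "0 0 0 -0.059 55" --pt "0 0 0 -0.118 55" --pt "0 0 0 -0.177 55" --pt "0 0 0 -0.236 55" --pt "0 0 0 -0.29 55"

```text
time: 31.5
position: [0.444, -0.2612, 0.1587]
tool_rot: [-180.0, -0.0, 47.4]
ft_force: [-0.3, 0.2, 0.7]
grip_width: 0.051
finger_force: 0.0
```

Request:
step_arm --pt "0 0 0 -0.059 55" --pt "0 0 0 -0.118 55" --pt "0 0 0 -0.177 55" --pt "0 0 0 -0.21 55"

```text
time: 32.0
position: [0.4441, -0.2612, 0.1587]
tool_rot: [-180.0, -0.0, 85.2]
ft_force: [-0.0, -0.2, 0.3]
grip_width: 0.0514
finger_force: 0.0
```

```bash
python3 - <<'E'
from h import *
f=lids(.034)
go(*S(-.0615,-.0333),.04,84.9)
E
```

```text
lid [10  8 61] [461.9 246.1] world [ 0.5158 -0.4471] st [-0.0591 -0.0756]
lid [10  9 69] [323.6 261.2] world [ 0.4734 -0.0247] st [-0.1389  0.3414]
lid [10 10 71] [341.4 262.6] world [ 0.4686 -0.0791] st [-0.1389  0.2868]
lid [ 9 10 68] [322.3 273.6] world [ 0.4359 -0.0205] st [-0.1766  0.3423]
t 32.05 [ 0.444  -0.2612  0.1587] [-180.    -0.    85.4] -> shares [-0.4578  0.2816  0.3953] turn 0.0027 mm 200
```

Request:
step_arm --pt "-0.2 0.1 0.03 0.002 55" --pt "-0.4 0.2 0.06 0.002 55" --pt "-0.457 0.282 0.13 0.002 55" --pt "-0.457 0.282 0.26 0.002 55" --pt "-0.457 0.282 0.36 0.002 55"

```text
time: 32.67
position: [0.5157, -0.4055, 0.0485]
tool_rot: [-179.9, -0.1, 84.4]
ft_force: [-0.3, -0.1, -0.1]
grip_width: 0.0513
finger_force: 0.0
```

Request:
step_arm --pt "0 0 0.033 0 55" --pt "0 0 0.033 0 20" --pt "0 0 0.033 0 20" --pt "0 0 0.033 0 20" --pt "0 0 0.033 0 20"

```text
time: 33.3
position: [0.5168, -0.4072, 0.0429]
tool_rot: [179.9, 0.1, 84.5]
ft_force: [-0.7, 2.0, 6.4]
grip_width: 0.0287
finger_force: 30.0
```

Request:
step_arm --pt "0 0 0 0 20" --pt "0 0 -0.1 0 20" --pt "0.12 -0.08 -0.2 0 20" --pt "0.27 -0.17 -0.3 0 20" --pt "0.457 -0.282 -0.393 0.03 20"

```text
time: 33.92
position: [0.4478, -0.2683, 0.1571]
tool_rot: [179.9, 0.0, 78.9]
ft_force: [1.3, 0.2, 1.6]
grip_width: 0.0287
finger_force: 30.0
```

Request:
step_arm --pt "0 0 0 0.059 20" --pt "0 0 0 0.118 20" --pt "0 0 0 0.177 20" --pt "0 0 0 0.236 20" --pt "0 0 0 0.29 20"

```text
time: 34.55
position: [0.4482, -0.2691, 0.1558]
tool_rot: [180.0, -0.0, 26.5]
ft_force: [-0.3, 0.9, -1.0]
grip_width: 0.0285
finger_force: 30.0
```

Request:
step_arm --pt "0 0 0 0.059 20" --pt "0 0 0 0.118 20" --pt "0 0 0 0.177 20" --pt "0 0 0 0.18 20"

```text
time: 35.05
position: [0.4482, -0.2691, 0.1557]
tool_rot: [180.0, -0.0, -5.5]
ft_force: [-0.1, 0.4, -1.4]
grip_width: 0.0283
finger_force: 30.0
```

```bash
python3 - <<'E'
from h import *
f=lids(.034)
go(*S(*(TO+[-.022,-.002])),.038,-5.1)
E
```

```text
lid [ 8  6 26] [463.  244.8] world [ 0.5197 -0.4507] st [-0.0549 -0.0788]
lid [10  9 69] [323.6 261.2] world [ 0.4734 -0.0247] st [-0.1389  0.3414]
lid [10 10 70] [341.4 262.7] world [ 0.4684 -0.079 ] st [-0.1391  0.2868]
lid [ 9 10 68] [322.3 273.6] world [ 0.4359 -0.0205] st [-0.1766  0.3423]
t 35.1 [ 0.4482 -0.2691  0.1557] [180.   -0.   -5.4] -> shares [-0.1287 -0.6405  0.3919] turn -0.0014 mm 229
```

Request:
step_arm --pt "-0.06 -0.15 0 0 20" --pt "-0.128 -0.33 0 0 20" --pt "-0.128 -0.5 0.02 0 20" --pt "-0.128 -0.64 0.08 0 20" --pt "-0.128 -0.64 0.15 0 20"

```text
time: 35.72
position: [0.429, -0.0718, 0.1105]
tool_rot: [-180.0, -0.1, -5.1]
ft_force: [1.0, -0.4, -0.7]
grip_width: 0.0287
finger_force: 30.0
```

Request:
step_arm --pt "0 0 0.1 0 20" --pt "0 0 0.17 0 20" --pt "0 0 0.22 0 20" --pt "0 0 0.238 0 20" --pt "0 0 0.238 0 20"

```text
time: 36.35
position: [0.4285, -0.0743, 0.0391]
tool_rot: [180.0, -0.0, -5.5]
ft_force: [0.5, -0.0, -0.5]
grip_width: 0.0286
finger_force: 30.0
```

Request:
step_arm --pt "0 0 0.005 0 43" --pt "0 0 0.005 0 43" --pt "0 0 0.005 0 43" --pt "0 0 -0.1 0 43" --pt "0 0 -0.25 0 43"

```text
time: 36.98
position: [0.4271, -0.0738, 0.1136]
tool_rot: [-180.0, 0.2, -5.5]
ft_force: [1.4, -0.0, -0.2]
grip_width: 0.04
finger_force: 0.0
```

Request:
step_arm --pt "0 0 -0.1 0 43" --pt "0.1 0.2 -0.15 0 43" --pt "0.11 0.4 -0.15 0 43" --pt "0.11 0.62 -0.15 0 55" --pt "0.11 0.62 -0.15 0 55"

```text
time: 37.6
position: [0.4426, -0.2662, 0.1592]
tool_rot: [179.9, -0.0, -5.8]
ft_force: [0.6, 0.8, -0.6]
grip_width: 0.0502
finger_force: 0.0
```

Request:
step_arm --pt "0 0 0 -0.059 55" --pt "0 0 0 -0.118 55" --pt "0 0 0 -0.177 55" --pt "0 0 0 -0.236 55" --pt "0 0 0 -0.29 55"

```text
time: 38.22
position: [0.4435, -0.2615, 0.1589]
tool_rot: [-180.0, -0.0, 47.1]
ft_force: [-1.1, -0.1, 0.0]
grip_width: 0.0514
finger_force: 0.0
```

Request:
step_arm --pt "0 0 0 -0.059 55" --pt "0 0 0 -0.118 55" --pt "0 0 0 -0.177 55" --pt "0 0 0 -0.21 55"

```text
time: 38.72
position: [0.4435, -0.2615, 0.1589]
tool_rot: [-180.0, -0.0, 84.8]
ft_force: [0.2, -0.4, 1.0]
grip_width: 0.0509
finger_force: 0.0
```

```bash
python3 - <<'E'
from h import *
f=lids(.034)
go(*S(-.0615,-.0745),.04,84.9)
E
```

```text
lid [10  9 62] [462.  246.4] world [ 0.5152 -0.4474] st [-0.0597 -0.0759]
lid [10  9 69] [323.6 261.2] world [ 0.4734 -0.0247] st [-0.1389  0.3414]
lid [10 10 71] [341.4 262.6] world [ 0.4686 -0.0791] st [-0.1389  0.2868]
lid [ 9 10 68] [322.3 273.6] world [ 0.4359 -0.0205] st [-0.1766  0.3423]
lid [10  9 71] [340.4 274.2] world [ 0.4335 -0.0756] st [-0.1741  0.2872]
t 38.77 [ 0.4435 -0.2615  0.1589] [-180.   -0.   85.] -> shares [-0.5919  0.286   0.396 ] turn 0.0007 mm 230
```

Four jars are in. Now the last one.

Request:
step_arm --pt "-0.2 0.1 0.03 0 55" --pt "-0.4 0.2 0.06 0 55" --pt "-0.592 0.287 0.1 0 55" --pt "-0.592 0.287 0.26 0 55" --pt "-0.592 0.287 0.36 0 55"

```text
time: 39.4
position: [0.5114, -0.4473, 0.0478]
tool_rot: [-179.9, -0.1, 84.3]
ft_force: [0.5, 0.3, -0.6]
grip_width: 0.0511
finger_force: 0.0
```

Request:
step_arm --pt "0 0 0.033 0 55" --pt "0 0 0.033 0 20" --pt "0 0 0.033 0 20" --pt "0 0 0.033 0 20" --pt "0 0 0.033 0 20"

```text
time: 40.02
position: [0.5131, -0.4484, 0.0434]
tool_rot: [179.8, 0.1, 84.5]
ft_force: [0.6, 1.3, 6.3]
grip_width: 0.0285
finger_force: 30.0
```

Request:
step_arm --pt "0 0 0 0 20" --pt "0 0 -0.1 0 20" --pt "0.15 -0.08 -0.2 0 20" --pt "0.33 -0.17 -0.3 0 20" --pt "0.5 -0.287 -0.393 0 20"

```text
time: 40.65
position: [0.4449, -0.297, 0.1563]
tool_rot: [179.9, 0.0, 84.5]
ft_force: [1.1, 1.4, 0.2]
grip_width: 0.0283
finger_force: 30.0
```

Request:
step_arm --pt "0.09 0 0 0.059 20" --pt "0.09 0 0 0.118 20" --pt "0.09 0 0 0.177 20" --pt "0.09 0 0 0.236 20" --pt "0.09 0 0 0.29 20"

```text
time: 41.28
position: [0.4479, -0.2714, 0.1553]
tool_rot: [179.9, -0.0, 31.9]
ft_force: [-0.1, -1.2, -1.0]
grip_width: 0.0287
finger_force: 30.0
```

Request:
step_arm --pt "0 0 0 0.059 20" --pt "0 0 0 0.118 20" --pt "0 0 0 0.177 20" --pt "0 0 0 0.21 20"

```text
time: 41.78
position: [0.4479, -0.2715, 0.1553]
tool_rot: [180.0, -0.1, -5.8]
ft_force: [-0.5, -0.7, -0.8]
grip_width: 0.0285
finger_force: 30.0
```

```bash
python3 - <<'E'
from h import *
f=lids(.034)
go(*S(*(TO+[-.003,-.057])),.038,-5.1)
E
```

```text
lid [10  9 69] [323.6 261.2] world [ 0.4734 -0.0247] st [-0.1389  0.3414]
lid [10 10 71] [341.4 262.6] world [ 0.4686 -0.0791] st [-0.1389  0.2868]
lid [ 9 10 68] [322.3 273.6] world [ 0.4359 -0.0205] st [-0.1766  0.3423]
lid [10  9 71] [340.4 274.2] world [ 0.4335 -0.0756] st [-0.1741  0.2872]
t 41.83 [ 0.4479 -0.2715  0.1553] [ 1.8e+02 -1.0e-01 -6.0e+00] -> shares [-0.07   -0.4647  0.3907] turn -0.0052 mm 183
```

Request:
step_arm --pt "-0.07 -0.15 0 -0.005 20" --pt "-0.07 -0.33 0 -0.005 20" --pt "-0.07 -0.465 0.02 -0.005 20" --pt "-0.07 -0.465 0.08 -0.005 20" --pt "-0.07 -0.465 0.15 -0.005 20"

```text
time: 42.45
position: [0.4407, -0.1308, 0.1095]
tool_rot: [179.9, -0.1, -4.5]
ft_force: [-0.3, -0.5, 0.0]
grip_width: 0.0286
finger_force: 30.0
```

Request:
step_arm --pt "0 0 0.1 0 20" --pt "0 0 0.17 0 20" --pt "0 0 0.22 0 20" --pt "0 0 0.236 0 20" --pt "0 0 0.236 0 20"

```text
time: 43.08
position: [0.4406, -0.131, 0.0392]
tool_rot: [180.0, -0.0, -4.6]
ft_force: [0.2, -0.2, -0.6]
grip_width: 0.0288
finger_force: 30.0
```

Request:
step_arm --pt "0 0 0.005 0 43" --pt "0 0 0.005 0 43" --pt "0 0 0.005 0 43" --pt "0 0 -0.1 0 43" --pt "0 0 -0.25 0 43"

```text
time: 43.7
position: [0.4389, -0.1299, 0.1134]
tool_rot: [-179.9, 0.2, -4.6]
ft_force: [-0.3, -0.3, -0.0]
grip_width: 0.04
finger_force: 0.0
```

Request:
step_arm --pt "0 0 -0.1 0 43" --pt "0.07 0.2 -0.2 0 43" --pt "0.07 0.4 -0.25 0 0" --pt "0.07 0.55 -0.3 0 0" --pt "0.07 0.55 -0.3 0 0"

```text
time: 44.32
position: [0.4479, -0.3003, 0.2056]
tool_rot: [179.9, -0.1, -4.9]
ft_force: [0.6, 0.3, -0.1]
grip_width: 0.0146
finger_force: 0.0
```

Request:
step_arm --pt "0 0 0 -0.059 0" --pt "0 0 0 -0.118 0" --pt "0 0 0 -0.177 0" --pt "0 0 0 -0.236 0" --pt "0 0 0 -0.29 0"

```text
time: 44.95
position: [0.4479, -0.2953, 0.2032]
tool_rot: [-179.9, -0.0, 48.0]
ft_force: [-0.6, -0.4, 0.6]
grip_width: 0.0002
finger_force: 0.0
```

Request:
step_arm --pt "0 0 0 -0.059 0" --pt "0 0 0 -0.118 0" --pt "0 0 0 -0.177 0" --pt "0 0 0 -0.21 0"

```text
time: 45.45
position: [0.4479, -0.2953, 0.2032]
tool_rot: [-180.0, -0.0, 85.7]
ft_force: [-0.1, -0.2, 0.5]
grip_width: 0.0008
finger_force: 0.0
```

```bash
python3 - <<'E'
from h import *
f=lids(.034); cv2.imwrite('pics/t5.png',cv2.resize(np.hstack([f[150:320,290:490,::-1],r.grab_frame('scene')[170:340,310:510,::-1]]),None,fx=2,fy=2,interpolation=cv2.INTER_CUBIC))
go(.608,-.359,.125,84.9); print(r.observe()['grip_width'])
E
```

```text
lid [10  9 68] [323.5 261.2] world [ 0.4733 -0.0245] st [-0.139   0.3416]
lid [10 10 71] [341.4 262.6] world [ 0.4686 -0.0791] st [-0.1389  0.2868]
lid [10  9 69] [358.9 270. ] world [ 0.4459 -0.1317] st [-0.1567  0.2324]
lid [ 9 10 68] [322.3 273.6] world [ 0.4359 -0.0205] st [-0.1766  0.3423]
lid [10  9 71] [340.4 274.2] world [ 0.4335 -0.0756] st [-0.1741  0.2872]
t 45.55 [ 0.4479 -0.2954  0.2033] [-180.    -0.    85.5] -> shares [-0.1697  0.5489  0.2605] turn 0.0033 mm 189
0.0006778027548252156
```

View pics/t5.png

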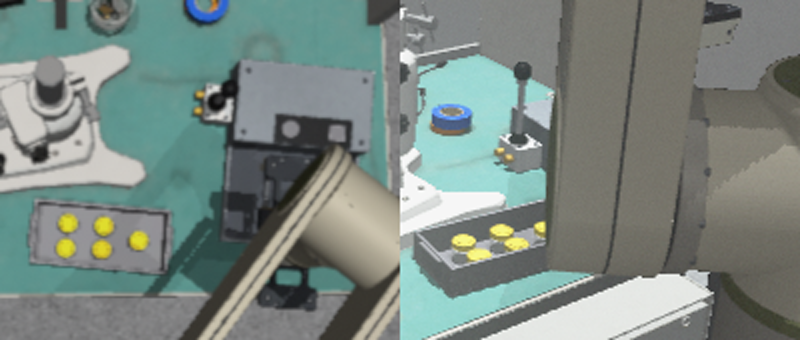

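All five jars are in the tote (lids at crop (67,223), (104,226), (138,241), (65,247), (101,250)). Next is the round key.

Request:
step_arm --pt "-0.06 0.18 0 0.003 0" --pt "-0.12 0.36 0.03 0.003 0" --pt "-0.17 0.548 0.15 0.003 0" --pt "-0.17 0.548 0.26 0.003 0" --pt "-0.17 0.548 0.26 0.003 0"

```text
time: 46.18
position: [0.6055, -0.3581, 0.1201]
tool_rot: [-179.5, -0.3, 84.8]
ft_force: [-0.9, -0.2, -0.3]
grip_width: 0.0004
finger_force: 0.0
```

Request:
step_arm --pt "0 0 0.02 0 0" --pt "0 0 0.04 0 0" --pt "0 0 0.06 0 0" --pt "0 0 0.075 0 0" --pt "0 0 0.075 0 0"

```text
time: 46.8
position: [0.6073, -0.3606, 0.103]
tool_rot: [-180.0, -0.0, 84.8]
ft_force: [-1.2, -0.0, -0.2]
grip_width: 0.0004
finger_force: 0.0
```

```bash
python3 - <<'E'
from h import *
go(.608,-.359,.095,84.9); print(r.observe()['ft_force'])
E
```

```text
t 46.8 [ 0.6073 -0.3606  0.103 ] [-180.    -0.    84.8] -> shares [0.0054 0.0019 0.0266] turn -0.0004 mm 8
[-1.16156779 -0.04245164 -0.16818716]
```

Request:
step_arm --pt "0.004 0.002 0.01 0 0" --pt "0.004 0.002 0.018 0 0" --pt "0.004 0.002 0.024 0 0" --pt "0.004 0.002 0.024 0 0"

```text
time: 47.3
position: [0.6082, -0.3595, 0.0958]
tool_rot: [-180.0, -0.0, 84.8]
ft_force: [-0.2, 0.4, -0.1]
grip_width: 0.0005
finger_force: 0.0
```

Request:
step_arm --pt "0 0 0.005 0 0" --pt "0 0 0.005 0 0"

```text
time: 47.55
position: [0.6085, -0.3596, 0.0948]
tool_rot: [180.0, 0.0, 84.8]
ft_force: [-0.6, -0.0, 1.5]
grip_width: 0.0
finger_force: 0.5
```

Request:
step_arm --pt "0 0 0.004 0 0" --pt "0 0 0.004 0 0"

```text
time: 47.8
position: [0.6085, -0.3597, 0.094]
tool_rot: [180.0, 0.0, 84.8]
ft_force: [-1.5, -0.6, 3.3]
grip_width: 0.0007
finger_force: 1.9
```

Request:
step_arm --pt "0 0 0.004 0 0" --pt "0 0 0.004 0 0"

```text
time: 48.05
position: [0.6085, -0.3597, 0.0938]
tool_rot: [180.0, 0.0, 84.8]
ft_force: [-4.3, 3.2, 10.8]
grip_width: 0.0006
finger_force: 5.3
```

Request:
step_arm --pt "0 0 0.003 0 0" --pt "0 0 0.003 0 0"

```text
time: 48.3
position: [0.6086, -0.3597, 0.0937]
tool_rot: [180.0, 0.0, 84.8]
ft_force: [-7.5, 4.1, 14.9]
grip_width: 0.0003
finger_force: 7.7
```

Request:
step_arm --pt "0 0 0 0 0" --pt "0 0 0 0 0" --pt "0 0 -0.03 0 0" --pt "0 0 -0.1 0 0" --pt "0 0 -0.25 0 0"

```text
time: 48.92
position: [0.6069, -0.3586, 0.1648]
tool_rot: [-179.7, -0.1, 84.8]
ft_force: [1.0, -0.3, -0.1]
grip_width: 0.0005
finger_force: 0.0
```

Request:
step_arm --pt "0 -0.1 -0.2 0 0" --pt "0 -0.3 -0.25 0 0" --pt "0 -0.5 -0.25 0 0" --pt "0 -0.5 -0.25 0 0" --pt "0 -0.5 -0.25 0 0"

```text
time: 49.55
position: [0.4593, -0.3465, 0.2428]
tool_rot: [179.9, 0.1, 84.8]
ft_force: [0.2, 1.0, 0.4]
grip_width: 0.0002
finger_force: 0.0
```

```bash
python3 - <<'E'
from h import *
f=lids(.034); cv2.imwrite('pics/t6.png',cv2.resize(np.hstack([f[150:320,290:490,::-1],r.grab_frame('scene')[170:340,310:510,::-1]]),None,fx=2,fy=2,interpolation=cv2.INTER_CUBIC))
E
```

```text
lid [10  9 69] [323.6 261.2] world [ 0.4734 -0.0247] st [-0.1389  0.3414]
lid [10 10 71] [341.4 262.6] world [ 0.4686 -0.0791] st [-0.1389  0.2868]
lid [10  9 70] [358.9 270. ] world [ 0.4458 -0.1319] st [-0.1568  0.2322]
lid [ 9 10 68] [322.3 273.6] world [ 0.4359 -0.0205] st [-0.1766  0.3423]
lid [10  9 71] [340.4 274.2] world [ 0.4335 -0.0756] st [-0.1741  0.2872]
```

View pics/t6.png

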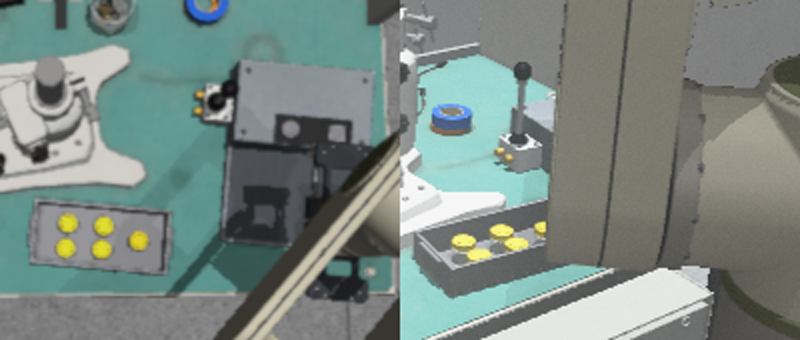

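The five jars are still in the tote, the lever is upright at crop (522,70), and the arm is clear of everything. I'll hand the job in.

```bash
python3 -c "
from workcell import r
print(r.sign_off())"
```

```text
the job is handed in; nothing more can be done
None
```

I handed the job in at about 50 s, with all five jars on the tote floor, the lever back at centre and the round key pressed at up to about 15 N; the hand-in returned no verdict.

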